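Clip a rock sample hanger onto the eye of the sample post

ROBOT

A 7-joint arm with a two-finger parallel gripper is mounted at the origin on the work surface. World frame = base frame: x ahead of the robot, y to its left, z up, the work surface at z = 0. Lengths are in m, angles in rad, forces in N, time in s.
With the tool pointing down it reaches from about 0.4 to 0.9 m from the base axis. Payload 5.6 kg.
Tool frame: the origin (TCP) lies midway between the tips of the shut fingers; the grasp point (between the pads) lies 19 mm behind it; z points along the fingers, y is the line along which they close (so a half turn about z gives the same grasp; the last joint's range is limited). The gripper opens to 92 mm and grips with 3 to 60 N. Pads are 20 mm wide; open, the fingers measure 128 mm over their backs; the gripper's body (75 mm by 189 mm) begins 69 mm behind the grasp point.
Start: joints at [-1.275, 0.468, -0.012, 1.603, 0.006, 1.071, -0.056], TCP at [0.216, 0.613, 0.215] pointing down, gripper open.
Joint ranges: [-2.53, 2.53], [-0.31, 2.02], [-1.57, 1.55], [0.28, 2.44], [-1.29, 4.43], [0.15, 1.84], [-2.92, 2.92]. Speed limits (rad/s): [2.57, 2.57, 3.14, 3.14, 3.14, 3.14, 3.14].

INTERFACE

Orientations are given as a 3x3 rotation matrix whose columns are the frame's x, y, z axes.
In Python, from station import env, effector, solver, viewer, workorder, search_frame, tip_of gives the robot as it stands. Calls block until the motion is done:
- env.reach(position, orientation): joint-space move of the TCP to a pose.
- env.movel(position, frame=None, rate=0.15): straight line of the TCP; frame=None keeps the orientation; rate is the mean speed in m/s.
- env.goto_joints(angles): joint-space move.
- effector.release() and effector.grasp(squeeze=None): open the fingers fully, or close them until they stop; squeeze is the grip in N (None keeps the last).
- env.pause(seconds).
- solver.inverse_kinematics(position, orientation): joint angles nearest the present ones, or None.
- env.sense(): the state.
- viewer.read_camera(name): name is "side" or "top" or "wrist"; returns (picture, depth): 400x640x3 uint8, red, green, blue; 400x640 float32, m along the optical axis (not along the pixel's ray), 0 where there is no reading.
- viewer.camera_info(name): a dict with "intrinsics" (3x3 intrinsics, pixels), "eye" and "rotation" of the camera in the world; the wrist camera has in their place "T_tool_cam" (4x4, takes a point from camera to tool coordinates, whose origin is the TCP and whose axes are the flange's). Camera axes: x right, y up, looking along -z (the intrinsics and any distortion apply to the point x, -y, -z); pixel columns grow to the right and rows downward; lengths in m; the calibration is good to about 2 mm. A picture is of the moment at which its call begins: read the wrist's pose just before it. camera_info takes no time and is no camera call.
A pose or a line that the arm cannot do raises env.PlanningError and nothing moves.
- workorder.finish_job(): hands the job in; it is judged then, once.
Trained networks look in the newest picture that a camera, given by its name, has taken for a name from the list of things; names that differ only in an ending like _2 or _b are one class to them, and where a whole thing is asked for, a point or a joint stands for the part that bears it (a point fixed in the world has none). Each returns a list of dicts, best first, with "score" (0 to 1); they miss things now and then, are a little off and sometimes report something else, mostly with a low value. They report only what shows in the picture. A call takes as long as a camera call. They do not tell look-alikes from the thing itself.
- search_frame(camera, name): "at" ([x, y, z] in m, in world coordinates, good to about 4 mm: the middle of the surface that is visible of it).
- tip_of(camera, name): "at" ([x, y, z] in m, in world coordinates, good to about 4 mm: a listed point, or the origin of a listed thing).
The state is a dict: "t": time; "joint_positions": joint angles; "joint_velocities": joint speeds; "tau": joint torques, N m; "ee_pos": TCP position; "tcp_rot": TCP orientation; "wrist_force": force on the tool from outside, world axes, zero at the start; "moment": the same for the moment, N m; "gripper_width": finger opening in m; "grasp_force": force on a finger pad.
Only numpy, scipy, OpenCV 4.12 (cv2) and the standard library are available. Lean on these libraries where they do the work, as an engineer would, in place of code of your own. Each camera call takes 0.05 s, during which the arm holds its last target. There are 200 camera calls.

TASK

Pick up the rock sample hanger by its orange grip block and push its snap hook onto the brass eye of the sample post, so that the eye presses the sprung blue gate inward and the gate snaps shut again behind it. Lower it gently until the eye carries it, and only then let go (do not let it drop onto the eye); leave it hanging still and clear of the table, with no hard push on the post or eye (stay well below 15 N) and the lens, the spare rock and the screwdriver left where they are.

Things in the scene. Friction and masses are not known exactly. Their poses are not given: they have to be found in the camera images.
- hanger: Sample hanger, 142 mm tall, 0.18 to 0.29 kg, standing upright and loose: round aluminium base (diameter 44, 8 high), reddish rock to height 40, cap 14 x 42 to 44, brass swivel (diameter 12) to 55, snap hook to 100, orange grip block to 142. Origin: centre of the underside, z up, the hook's gate on the +x side.
- grip (a point): Middle of the orange grip block, 121 mm above the underside, on the hanger's axis. The block is 16 (hanger x) x 14 (hanger y) mm and 42 mm high.
- crown (a point): Under the middle of the hook's top arm (crown), height 94 on the hanger's axis: the eye's bar bears here when it hangs (bar centre at height 91). The hook is a loop of 6 mm steel wire in the hanger's x-z plane; inside it measures 21 mm in x (-10.5 to +10.5, spine on the -x side) and 34 mm in height (60 to 94).
- nose (a point): Lower end of the hook's nose, at hanger x = +13.5 mm, height 87: 6 mm wire down from the crown. A bar enters under it, from the +x side, when its centre is at heights 70 to 83 of the hanger (77 is good). Once past the nose, lowering the hanger brings the bar up under the crown and frees the gate.
- gate (a joint): Angle (rad) of the blue sprung gate: 5 mm thick in x, 7 wide, 29 long, from its hinge at hanger x = +13.5, height 57, up to 86, just under the nose. 0: shut on its stop; grows to 1.3 as its top swings inward to the spine. Never swings outward, springs shut by itself. A bar at heights 70 to 82 needs about 2 to 6 N to push it open.
- post: Sample post fixed to the table: base disc 60 mm diameter, 10 high; steel post 22 diameter, top at 122 mm; a black clamp head 24 x 28 x 18 on it. Origin: centre of the underside, z up. An 8 mm rod runs level through the head along the post's x axis, with the brass eye at its -x end. Push the hanger on in the post's +x direction, with the hanger's +x along the post's +x.
- axis120 (a point): On the post's axis, 120 mm up. The eye is a level D-loop of 6 mm brass wire: straight bar on its -x side, 32 mm long, along the post's y, centred; hole behind it 33 wide, 27 deep. Head and rod are clamped by hand anywhere (firm, not measured: feel or look): the bar's centre is 52 to 100 mm from this point in post -x, and up to 5 mm above or below it. The head's centre is as high as the bar.
- lens: Bystander: lens in a black ring 44 mm diameter, on a 14 mm post with a round black base 48 mm diameter, 107 mm tall, loose. Origin: centre of the underside.
- rock: Bystander: loose grey rock about 60 mm across, 42 high. Origin: centre of the underside.
- driver: Bystander: red-handled screwdriver, 150 mm long, lying loose along its x axis.
Mind the look-alikes: they are no part of the job. Of the things like the post, leave any that is red; of the rest the larger one is meant.

How it is judged:
On the way, in this order (a step that is already met when the one before it is completed fails the run):
1. the hanger is lifted off the table (height (world z) of hanger above 0.015 m and contact force between hanger and post below 0.2 N), for 0.1 s.
2. the eye presses the gate inward (value of joint gate above 0.3 rad and contact force between hanger and post above 0.5 N), for 0.04 s.
At the end, for the whole second after the job is handed in: The hanger hangs on the eye's bar by its crown (crown 112 to 134 mm above the table, in front of the post and within 25 mm of its centre plane, bearing on the eye), gate shut (under 0.08 rad), within 0.3 rad of upright, nearly still (under 0.05 m/s and 0.8 rad/s), released (value of joint gate below 0.08 rad and height (world z) of crown between 0.112 and 0.134 m and horizontal distance between crown and post between 0.035 and 0.116 m and x of crown in the frame of post below -0.03 m and y of crown in the frame of post between -0.025 and 0.025 m and contact force between hanger and post above 0.3 N and angle between hanger's own z axis and vertical below 0.3 rad and linear speed of hanger below 0.05 m/s and angular speed of hanger below 0.8 rad/s); the robot touches nothing.
It fails at once if the hanger is let go and falls (untouched by the fingers, off the table, faster than 0.2 m/s: a drop of about 2 mm) (contact force between hanger and the fingers below 0.05 N and height (world z) of hanger above 0.01 m and linear speed of hanger above 0.2 m/s).
It fails at once if the post or eye is pushed with more than 15 N (contact force between post and anything else above 15 N).
It fails at once if a bystander is moved more than 20 mm (distance of any of lens, rock, driver from where it was at the start of the episode above 0.02 m).
It also fails if it takes over 64 s, if anything falls off the work surface, if the arm or the gripper's body presses on something with over 40 N, if the wrist force passes 120 N, or if a joint passes its speed limit or range.

## Working session

There is one attempt and no reset: what is moved stays moved. The work goes in short steps, each a Python script; the robot and the scene stay as the last script left them, time stands still between calls to the robot, and variables do not carry over. Pictures are saved under pics/ and viewed, at most 10 in all, crops included, and the job is handed in when it is done.

```bash
mkdir -p pics; ls; python3 - <<'E'
from station import env, effector, solver, viewer, workorder, search_frame, tip_of
import cv2, numpy as np
for c in ("side","top"):
    p,d=viewer.read_camera(c); cv2.imwrite(f"pics/{c}0.png",p[:,:,::-1]); np.save(f"pics/{c}0.npy",d)
    i=viewer.camera_info(c); print(c,i)
    for n in ("hanger","post","lens","rock","driver","grip","axis120","crown"):
        f=tip_of if n in("grip","axis120","crown","hanger","post") else search_frame
        print(n,[(np.round(r["at"],3).tolist(),round(r["score"],2)) for r in f(c,n)])
s=env.sense();print(s["t"],s["ee_pos"],s["tcp_rot"],s["wrist_force"])
E
```

```text
pics
side {'intrinsics': array([[369.36376814,   0.        , 318.83719425],
       [  0.        , 369.36376814, 200.28154766],
       [  0.        ,   0.        ,   1.        ]]), 'eye': array([ 0.59072224, -0.62969848,  0.43902139]), 'rotation': array([[ 0.99721825,  0.05512557, -0.0501691 ],
       [-0.07025439,  0.47027715, -0.87971798],
       [-0.02490158,  0.88079542,  0.47284177]])}
hanger [([0.482, 0.278, -0.001], 0.95), ([0.685, -0.049, -0.001], 0.18)]
post [([0.695, 0.084, 0.002], 0.84)]
lens [([0.463, -0.225, 0.024], 0.9)]
rock [([0.692, -0.282, 0.032], 0.62)]
driver [([0.774, 0.204, 0.014], 0.83)]
grip [([0.477, 0.277, 0.122], 0.56), ([0.697, -0.266, 0.001], 0.35), ([0.684, -0.049, 0.0], 0.3)]
axis120 [([0.801, -0.006, 0.084], 0.8), ([0.684, -0.042, 0.121], 0.74)]
crown [([0.478, 0.269, 0.096], 0.67)]
top {'intrinsics': array([[502.17409502,   0.        , 325.67172821],
       [  0.        , 502.17409502, 194.3176862 ],
       [  0.        ,   0.        ,   1.        ]]), 'eye': array([0.4742374 , 0.00838017, 1.22793691]), 'rotation': array([[ 0.02886799,  0.98947775, -0.14177592],
       [-0.99945273,  0.03086424,  0.01190108],
       [ 0.01615166,  0.14135477,  0.98982723]])}
hanger [([0.481, 0.274, 0.003], 0.73)]
post [([0.681, -0.046, -0.0], 0.97), ([0.799, -0.002, -0.002], 0.75), ([0.689, 0.082, 0.0], 0.66)]
lens [([0.458, -0.212, 0.012], 0.71), ([0.483, 0.271, 0.043], 0.57)]
rock [([0.692, -0.264, 0.032], 0.74)]
driver [([0.766, 0.213, 0.024], 0.88), ([0.692, -0.263, 0.035], 0.43)]
grip [([0.483, 0.278, 0.118], 0.93)]
axis120 [([0.684, -0.047, 0.121], 0.89), ([0.691, 0.084, 0.085], 0.53), ([0.483, 0.277, 0.119], 0.4)]
crown [([0.48, 0.277, 0.091], 0.8)]
0.9 [0.21607058 0.6130655  0.21463887] [[-9.43139802e-01  3.32396313e-01  6.24777356e-05]
 [ 3.32396318e-01  9.43139797e-01  1.02591132e-04]
 [-2.48243247e-05  1.17525149e-04 -9.99999993e-01]] [0.17590086 0.64392736 0.75925691]
```

```bash
python3 - <<'E'
import cv2, numpy as np
s=cv2.imread("pics/side0.png");t=cv2.imread("pics/top0.png")
cv2.imwrite("pics/side0b.png",cv2.resize(s,(800,500)))
cv2.imwrite("pics/top0b.png",cv2.resize(t,(800,500)))
E
```

```text
(no output)
```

View pics/side0b.png

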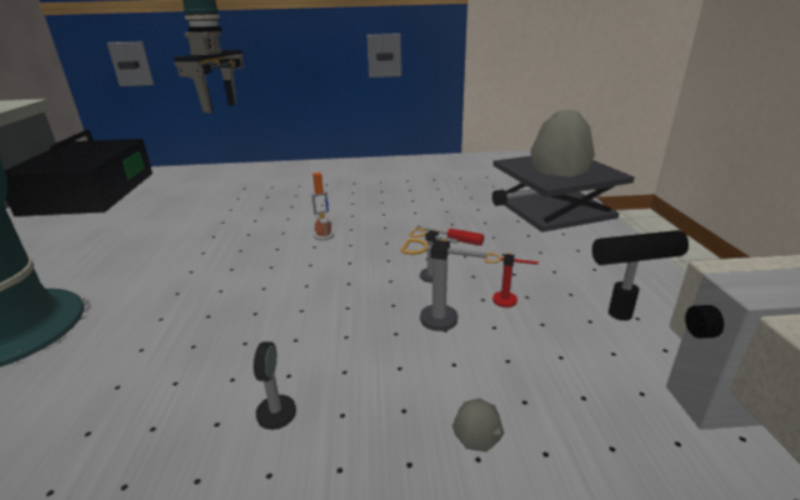

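View pics/top0b.png

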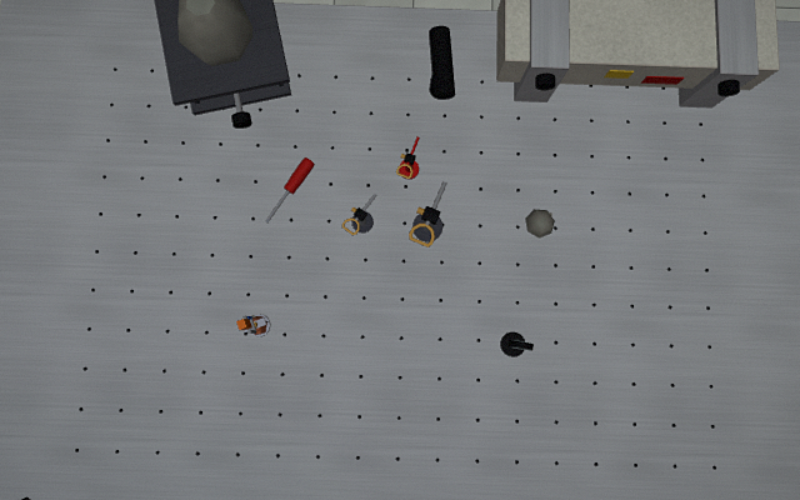

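The three post-like things, in the top view:
- Large grey post at px (428,225)
- Smaller grey post at (362,222)
- Red post at (408,168)

The large grey one fits, as it is not red and is the larger of the other two. I'll confirm it in a crop and measure the directions.

```bash
cat > h.py <<'E'
from station import env, effector, solver, viewer, workorder, search_frame, tip_of
import cv2, numpy as np
def cloud(cam, save=None):
    s=env.sense(); p,d=viewer.read_camera(cam); i=viewer.camera_info(cam); K=i["intrinsics"]
    if save: cv2.imwrite(save,p[:,:,::-1])
    v,u=np.mgrid[:400,:640]
    X=np.stack([(u-K[0,2])/K[0,0]*d,-(v-K[1,2])/K[1,1]*d,-d],-1)
    if cam=="wrist":
        T=i["T_tool_cam"]; X=X@T[:3,:3].T+T[:3,3]; W=X@s["tcp_rot"].T+s["ee_pos"]
    else: W=X@i["rotation"].T+i["eye"]
    W[d==0]=np.nan
    return p,W,cv2.cvtColor(p,cv2.COLOR_RGB2HSV)
def near(W,x,y,r,z0,z1):
    return (np.hypot(W[...,0]-x,W[...,1]-y)<r)&(W[...,2]>z0)&(W[...,2]<z1)
def Rz(th):  # tool down; tool x = hanger +x dir th... closing axis (tool y) across it
    c,s=np.cos(th),np.sin(th); return np.array([[c,s,0],[s,-c,0],[0,0,-1.]])
E
python3 - <<'E'
from h import *
p,W,H=cloud("top")
m=near(W,.683,-.047,.13,.09,.14)
br=m&(H[...,0]>8)&(H[...,0]<30)&(H[...,1]>90)&(W[...,1]<.0)
print("brass",br.sum(),np.nanmean(W[br],0),W[br].min(0),W[br].max(0))
gr=m&~br&(W[...,1]<0.0)
P=W[gr];print("rod/head",gr.sum(),P.min(0),P.max(0),P.mean(0))
far=P[np.hypot(P[:,0]-.683,P[:,1]+.047)>.03]; print("rod far",len(far),far.mean(0))
c=W[br].mean(0)[:2]; f=far.mean(0)[:2]; d=f-c; print("dir deg",np.degrees(np.arctan2(d[1],d[0])))
h=near(W,.481,.276,.05,.03,.16)
for n,(a,b) in dict(blue=(95,130),orange=(5,20)).items():
    k=h&(H[...,0]>a)&(H[...,0]<b)&(H[...,1]>110)&(H[...,2]>40); print(n,k.sum(),W[k].mean(0) if k.any() else 0)
a=cv2.resize(p[130:230,300:400],(400,400),interpolation=2); b=cv2.resize(p[230:290,170:230],(400,400),interpolation=2)
cv2.imwrite("pics/crop1.png",np.hstack([a,b])[:,:,::-1])
E
```

```text
brass 163 [ 0.65584508 -0.03005831  0.1280696 ] [ 0.62731109 -0.05499488  0.12116605] [ 0.69673395 -0.00729805  0.13530645]
rod/head 251 [ 0.62703997 -0.07003997  0.09018034] [ 0.80081282 -0.00601366  0.13905779] [ 0.69215169 -0.04753004  0.130108  ]
rod far 67 [ 0.71411645 -0.0549253   0.12724351]
dir deg -23.110102036556754
blue 6 [0.49457451 0.27740464 0.07869601]
orange 118 [0.48097944 0.27168839 0.10362384]
```

View pics/crop1.png

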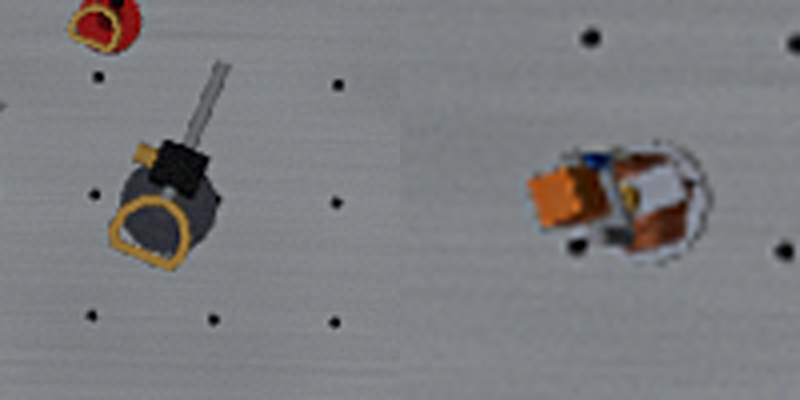

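The crop confirms the large grey post, with its black head at (180,168) and brass bar at (110,233)–(172,268). The hanger's gate is at (598,160) and its spine is on the opposite side, so hanger +x is about +12° and post +x about -25°. Next I'll go above the hanger for a close look.

```bash
python3 - <<'E'
from h import *
for o in (0,np.pi):
    for q,th,z in (((.481,.276),.2,.25),((.481,.276),.2,.1),((.62,-.03),-.44,.2),((.58,.0),-.44,.14)):
        print(o,q,z,np.round(solver.inverse_kinematics([*q,z],Rz(th+o)),2))
R=Rz(.2+(np.pi if abs(solver.inverse_kinematics([.481,.276,.25],Rz(.2+np.pi))[6])<abs(solver.inverse_kinematics([.481,.276,.25],Rz(.2))[6]) else 0))
env.reach([.481,.276,.26],R)
print(viewer.camera_info("wrist")["T_tool_cam"])
p,W,H=cloud("wrist","pics/w1.png"); s=env.sense(); print(s["t"],s["joint_positions"],s["ee_pos"],s["wrist_force"])
for z0,z1 in ((.13,.15),(.10,.128)):
    k=near(W,.481,.276,.04,z0,z1)&(H[...,1]>110)&(H[...,0]<22)
    if k.sum()>5:
        r=cv2.minAreaRect((W[k][:,:2]*1000).astype(np.float32)); print("orange",k.sum(),W[k].mean(0),r)
k=near(W,.481,.276,.05,.03,.1)&(H[...,0]>95)&(H[...,0]<130)&(H[...,1]>110); print("blue",k.sum(),W[k].mean(0) if k.any() else 0)
for n in("grip","hanger","crown","nose"): print(n,[(np.round(r["at"],4).tolist(),round(r["score"],2)) for r in tip_of("wrist",n)[:2]])
E
```

```text
0 (0.481, 0.276) 0.25 [-1.09  0.29  0.62  1.83 -0.19  1.07 -1.77]
0 (0.481, 0.276) 0.1 [-1.03  0.5   0.57  1.96 -0.37  0.79 -1.62]
0 (0.62, -0.03) 0.2 [-0.84  0.83  1.35  1.75 -0.84  1.29 -1.31]
0 (0.58, 0.0) 0.14 [-0.93  0.87  1.34  1.9  -0.93  1.19 -1.26]
3.141592653589793 (0.481, 0.276) 0.25 [-0.63  0.27  0.06  1.81 -0.02  1.07  1.21]
3.141592653589793 (0.481, 0.276) 0.1 [-0.59  0.46  0.01  1.93 -0.01  0.76  1.2 ]
3.141592653589793 (0.62, -0.03) 0.2 [-0.38  0.46  0.5   1.72 -0.25  1.03  1.34]
3.141592653589793 (0.58, 0.0) 0.14 [-0.38  0.45  0.41  1.86 -0.23  0.87  1.28]
[[ 1.86564535e-05  9.63419484e-01  2.67997944e-01  7.49719406e-02]
 [ 9.99998744e-01 -4.42709767e-04  1.52187281e-03  1.50543455e-03]
 [ 1.58484723e-03  2.67997579e-01 -9.63418282e-01 -1.69909609e-01]
 [ 0.00000000e+00  0.00000000e+00  0.00000000e+00  1.00000000e+00]]
2.5833 [-0.63797211  0.26033493  0.06530203  1.79396691 -0.01946643  1.08802506
  1.20689235] [0.48038635 0.27728552 0.25986573] [-0.006772   -0.07351565  0.01786035]
orange 233 [0.48059468 0.27550253 0.14084192] ((481.5934753417969, 275.85113525390625), (15.85340404510498, 13.380875587463379), 21.99142837524414)
orange 64 [0.47492728 0.27415463 0.11516187] ((476.1064453125, 277.0897216796875), (17.639585494995117, 8.226714134216309), 67.74640655517578)
blue 0 0
grip [([0.4788, 0.2729, 0.1211], 0.97)]
hanger [([0.4842, 0.2755, 0.0014], 0.67)]
crown [([0.4808, 0.2735, 0.0914], 0.91)]
nose [([0.4918, 0.2755, 0.086], 0.57)]
```

View pics/w1.png

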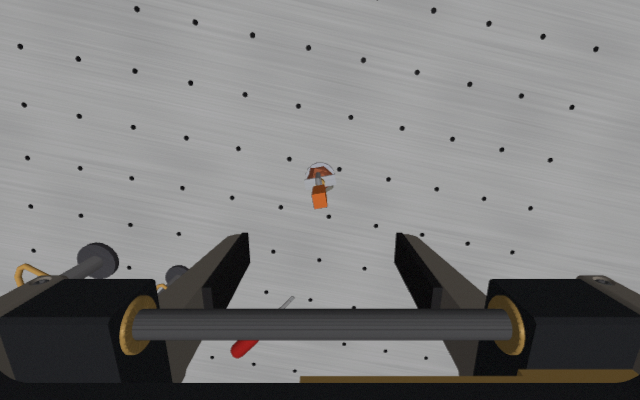

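The wrist view shows the hanger at (320,190), nothing blocking it. The hook's direction is ambiguous here, so I'll enlarge it and fit it from the depth.

```bash
python3 - <<'E'
from h import *
s=env.sense()
env.movel([.481-.02,.276-.01,.2],rate=.2)
p,W,H=cloud("wrist","pics/w2.png")
k=near(W,.481,.276,.035,.005,.16); v,u=np.where(k); print(u.min(),u.max(),v.min(),v.max())
v0,v1,u0,u1=max(v.min()-8,0),v.max()+8,u.min()-15,u.max()+15
a=cv2.resize(p[v0:v1,u0:u1],None,fx=6,fy=6,interpolation=2)
if a.shape[0]>600: a=cv2.resize(a,None,fx=600/a.shape[0],fy=600/a.shape[0])
cv2.imwrite("pics/c2.png",a[:,:,::-1]); print(a.shape,(v0,u0))
k=near(W,.481,.276,.035,.136,.15)&(H[...,1]>110); print(k.sum(),W[k].mean(0),cv2.minAreaRect((W[k][:,:2]*1000).astype(np.float32)))
k=near(W,.481,.276,.03,.058,.099)&~((H[...,0]<24)&(H[...,1]>110)); P=W[k]; print("hook pts",len(P))
q=P[:,:2]-[.481,.2757]; w=np.linalg.eigh(q.T@q); print(w, np.degrees(np.arctan2(*w[1][::-1,1])))
b=k&(H[...,0]>95)&(H[...,0]<130)&(H[...,1]>100);print("blue",b.sum(),W[b].mean(0) if b.any() else 0)
for z in (.06,.07,.08,.09):
    m=np.abs(P[:,2]-z)<.005; print(z,m.sum(),np.round(P[m][::max(1,m.sum()//6)]*1000).tolist())
E
```

```text
307 343 185 251
(492, 396, 3) (np.int64(177), np.int64(292))
318 [0.48072237 0.27552254 0.14137196] ((481.6583251953125, 275.7986755371094), (16.512794494628906, 13.762397766113281), 22.386838912963867)
hook pts 95
EighResult(eigenvalues=array([0.00027511, 0.01616233]), eigenvectors=array([[ 0.36896074, -0.92944498],
       [-0.92944498, -0.36896074]])) -158.34846218483165
blue 0 0
0.06 23 [[466.0, 270.0, 60.0], [467.0, 270.0, 62.0], [468.0, 268.0, 64.0], [471.0, 274.0, 58.0], [475.0, 275.0, 58.0], [479.0, 277.0, 59.0], [482.0, 278.0, 60.0], [484.0, 279.0, 60.0]]
0.07 14 [[467.0, 269.0, 65.0], [466.0, 271.0, 67.0], [467.0, 269.0, 69.0], [466.0, 271.0, 72.0], [468.0, 268.0, 72.0], [467.0, 270.0, 75.0], [467.0, 272.0, 71.0]]
0.08 11 [[468.0, 268.0, 77.0], [467.0, 269.0, 78.0], [467.0, 270.0, 79.0], [467.0, 271.0, 77.0], [468.0, 268.0, 80.0], [467.0, 269.0, 82.0], [467.0, 270.0, 82.0], [467.0, 271.0, 81.0], [467.0, 272.0, 79.0], [468.0, 268.0, 83.0], [467.0, 272.0, 85.0]]
0.09 18 [[467.0, 269.0, 86.0], [468.0, 268.0, 87.0], [467.0, 271.0, 89.0], [467.0, 269.0, 93.0], [467.0, 272.0, 91.0], [467.0, 272.0, 95.0]]
```

View pics/c2.png

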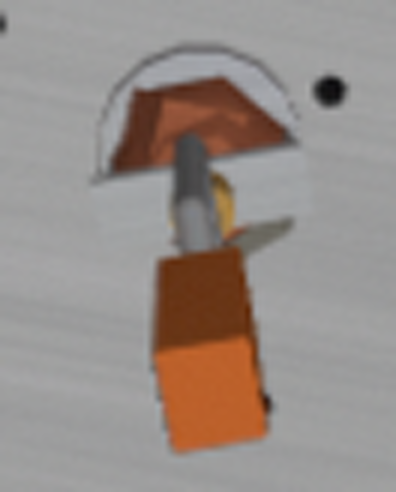

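The spine is at world (467,270) mm and the axis at (481,275.7), so hanger +x is at +22°, which agrees with the block's rectangle. I'll take one close look at the eye with empty fingers, then come back and grasp.

```bash
python3 - <<'E'
from h import *
env.reach([.63,-.022,.22],Rz(-.43+np.pi))
p,W,H=cloud("wrist","pics/w3.png")
br=near(W,.64,-.025,.06,.10,.14)&(H[...,0]>8)&(H[...,0]<30)&(H[...,1]>90)
P=W[br]; print("brass",len(P),P.min(0),P.max(0),np.median(P[:,2]))
tips=[r for r in tip_of("wrist","axis120")[:3]]; print([(np.round(r["at"],4),r["score"]) for r in tips])
print([(np.round(r["at"],4),r["score"]) for r in tip_of("wrist","post")[:3]])
# bar: front line in eye frame; refine yaw by max-sharp front edge
for a in np.arange(-32,-17,2):
    x=np.array([np.cos(np.radians(a)),np.sin(np.radians(a))]); y=np.array([-x[1],x[0]])
    sx=P[:,:2]@x; sy=P[:,:2]@y; m=sx<np.percentile(sx,1)+.006
    print(a,m.sum(),round(sx.min(),4),"y range bar",sy[m].min().round(4),sy[m].max().round(4),"mean",sx[m].mean().round(4),"z",np.median(P[m,2]).round(4), "len x",np.ptp(sx).round(4),"width",np.ptp(sy).round(4))
hd=near(W,.683,-.047,.035,.10,.16)&(H[...,2]<60); Q=W[hd]; print("head",len(Q),Q.mean(0) if len(Q) else 0)
if len(Q): print(cv2.minAreaRect((Q[Q[:,2]>np.percentile(Q[:,2],60)][:,:2]*1000).astype(np.float32)))
print(env.sense()["t"])
E
```

```text
brass 863 [ 0.62725388 -0.05118139  0.121511  ] [ 0.69830323 -0.00630662  0.13261465] 0.1272485478372496
[(array([0.6908, 0.083 , 0.0876]), 0.93), (array([ 0.6848, -0.0444,  0.1156]), 0.89), (array([ 0.7992, -0.0102,  0.0814]), 0.59)]
[(array([0.6887, 0.0798, 0.    ]), 0.59), (array([ 0.6888, -0.0414, -0.0008]), 0.57)]
-32 207 0.5468 y range bar 0.2989 0.3383 mean 0.551 z 0.1271 len x 0.0577 width 0.0558
-30 213 0.558 y range bar 0.2786 0.3188 mean 0.562 z 0.1271 len x 0.0581 width 0.0542
-28 231 0.5686 y range bar 0.2578 0.2977 mean 0.5723 z 0.1271 len x 0.0586 width 0.0525
-26 247 0.5784 y range bar 0.2367 0.2774 mean 0.5819 z 0.1271 len x 0.0592 width 0.0508
-24 259 0.5874 y range bar 0.2152 0.2569 mean 0.5907 z 0.1271 len x 0.0598 width 0.0493
-22 259 0.5957 y range bar 0.1943 0.236 mean 0.5986 z 0.1271 len x 0.0603 width 0.048
-20 258 0.6026 y range bar 0.1732 0.2141 mean 0.6057 z 0.1271 len x 0.0614 width 0.0467
-18 251 0.6085 y range bar 0.1508 0.1919 mean 0.612 z 0.1271 len x 0.0627 width 0.0453
head 729 [ 0.68202205 -0.04291696  0.13209032]
((684.0846557617188, -43.814308166503906), (26.26318359375, 22.11195945739746), 68.60828399658203)
4.7167
```

View pics/w3.png

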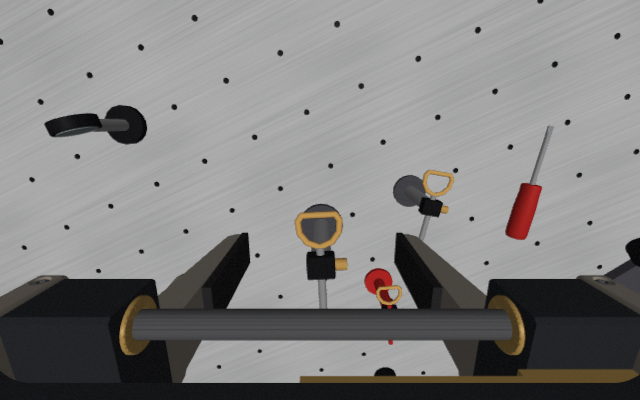

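The target eye is at px (320,230) and the red and small grey posts are to its right. The bar centre is about (0.635,-0.025,0.124) and the post yaw about -22.5°. That puts the bar about 52 mm from the axis, inside the stated range. Now I'll grasp and lift.

```bash
python3 - <<'E'
from h import *
th=np.radians(22); c=np.array([.481,.2757])
R=Rz(th+np.pi)
env.reach([*c,.19],R); env.pause(.3); f0=env.sense()["wrist_force"]
s=env.sense(); print("at",s["ee_pos"])
# correct systematic pose error seen on reach
env.movel([*c,.15],R,rate=.12); env.movel([*c,.100],R,rate=.06); env.pause(.2); s=env.sense(); print(s["ee_pos"],s["wrist_force"]-f0)
effector.grasp(50); env.pause(.2); s=env.sense(); print(s["gripper_width"],s["grasp_force"],s["wrist_force"]-f0)
env.movel([*c,.135],R,rate=.06); env.pause(.4); s=env.sense(); print(s["ee_pos"],s["gripper_width"],s["wrist_force"]-f0,"t",s["t"])
np.save("f0.npy",f0)
E
```

```text
at [0.48157191 0.27492822 0.18998212]
[0.48123692 0.27581852 0.10038466] [-0.46288713  0.72119122 -0.69815411]
0.013466891897072375 49.99885976314545 [-0.03798289 -0.53779548 -1.53808136]
[0.48091776 0.27568565 0.13480153] 0.013981203164540467 [-0.73513702  1.74859729 -2.17528526] t 10.4417
```

Gripped at a width of 14 mm and lifted, reading about 2.2 N. Now to the pre-pose in front of the bar, where I'll check with a picture.

```bash
cat >> h.py <<'E'
YAW=np.radians(-22.5); PX=np.array([np.cos(YAW),np.sin(YAW)]); BAR=np.array([.6354,-.0246]); ZB=.124
RP=Rz(YAW+np.pi)
E
python3 - <<'E'
from h import *
c=env.sense()["ee_pos"]
env.movel([*c[:2],.2],rate=.15)
q=BAR-.055*PX
env.reach([*q,.2],RP); env.movel([*q,ZB-.077+.100],RP,rate=.08); env.pause(.4)
s=env.sense(); print(s["ee_pos"],q,s["wrist_force"],s["gripper_width"],s["t"])
p,W,H=cloud("side")
cv2.imwrite("pics/s4.png",cv2.resize(p[150:290,260:460],(800,560),interpolation=2)[:,:,::-1])
for n in("crown","nose","grip"): print(n,[(np.round(r["at"],4),round(r["score"],2)) for r in tip_of("side",n)[:2]])
p,W,H=cloud("wrist","pics/w4.png")
k=near(W,*q,.04,.10,.2)
br=near(W,*BAR,.04,.10,.14)&(H[...,0]>14)&(H[...,0]<30)&(H[...,1]>90)
P=W[br]; 
if len(P):
  sx=(P[:,:2]-BAR)@PX; sy=(P[:,:2]-BAR)@[-PX[1],PX[0]]; m=sx<np.percentile(sx,2)+.005; print(len(P),sx.min(),sy[m].min(),sy[m].max(),np.median(P[m,2]))
E
```

```text
[ 0.58469097 -0.0035131   0.14727074] [ 0.58458663 -0.00355241] [ 0.31236535  0.46203008 -1.72850553] 0.013886669332069813 13.375
crown [(array([ 0.5829, -0.0057,  0.1398]), 0.66)]
nose [(array([ 0.5942, -0.0134,  0.1333]), 0.69)]
grip [(array([5.804e-01, 2.000e-04, 1.691e-01]), 0.85)]
291 -0.003066736644595964 -0.009100610617996966 0.011244958185274889 0.1269846533448347
```

View pics/s4.png

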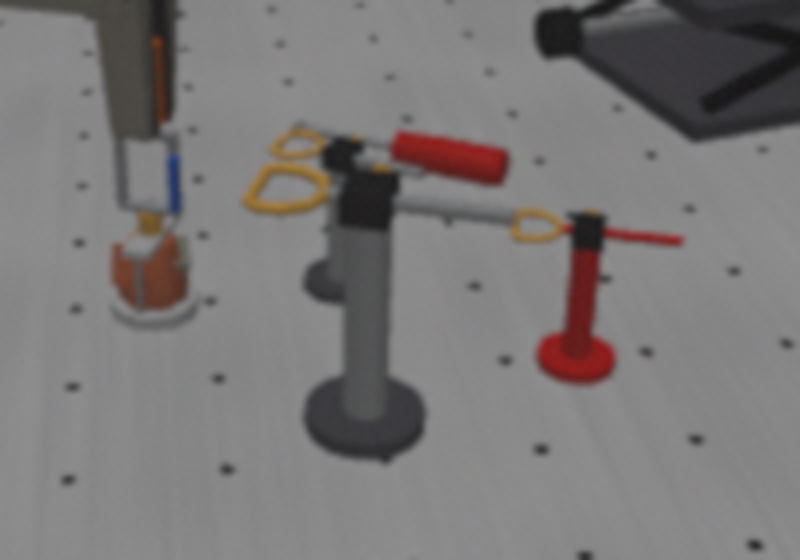

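The hook is upright with the blue gate (175,185) facing the eye's bar (250,190), at the right height. Pushing on in guarded steps.

```bash
python3 - <<'E'
from h import *
f=lambda n=3: np.mean([(env.pause(.03),env.sense()["wrist_force"])[1] for _ in range(n)],0)
env.movel([*(BAR-.026*PX),.147],RP,rate=.06); env.pause(.3); b=f(6); print("base",b)
np.save("base.npy",b)
x=-.026
while x<.0005:
    x+=.0015; env.movel([*(BAR+x*PX),.147],RP,rate=.03)
    F=f()-b; a=F[:2]@PX
    print(round(x*1000,1),np.round([a,F[0]*-PX[1]+F[1]*PX[0],F[2]],1),round(float((env.sense()["ee_pos"][:2]-BAR)@PX)*1000,1))
    if a<-9 or abs(F[2])>6: print("STOP"); break
s=env.sense(); print(s["ee_pos"],s["gripper_width"],s["t"])
p,W,H=cloud("side")
cv2.imwrite("pics/s5.png",cv2.resize(p[150:290,260:460],(800,560),interpolation=2)[:,:,::-1])
E
```

```text
base [-0.22392246  0.33574001 -1.90580039]
-24.5 [ 0.4  0.2 -0.1] -24.5
-23.0 [ 0.5 -0.1 -0.6] -23.0
-21.5 [ 0.4 -0.3 -0.6] -21.5
-20.0 [ 0.5 -0.3  0.1] -20.0
-18.5 [ 0.4 -0.1  0. ] -18.5
-17.0 [-2.2  0.   0.7] -17.5
-15.5 [-2.7 -0.   0.4] -15.7
-14.0 [-2.9 -0.5 -0.2] -14.1
-12.5 [-2.9 -0.5  0.3] -12.5
-11.0 [-3.4 -0.3  0.1] -11.1
-9.5 [-3.4  0.4  0.2] -9.6
-8.0 [-3.3 -0.3 -0.5] -8.1
-6.5 [-3.7  0.3 -0.3] -6.5
-5.0 [-3.3  0.2 -0.6] -5.0
-3.5 [-3.5 -0.3 -1. ] -3.5
-2.0 [-3.1 -0.9 -1.1] -2.0
-0.5 [-3.3 -0.1 -1.2] -0.5
1.0 [-3.9  0.4 -1.4] 1.1
[ 0.63641114 -0.02500415  0.14698209] 0.014083612062377819 21.0583
```

View pics/s5.png

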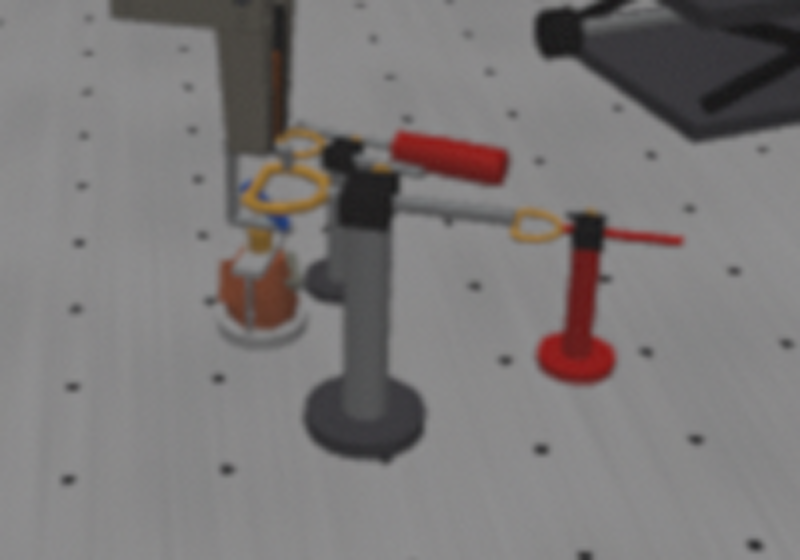

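The gate is swung inward, with the blue bar leaning at (265,205), the bar is inside the hook and the push stayed under 4 N. Now I'll lower until the eye carries the weight.

```bash
python3 - <<'E'
from h import *
f=lambda n=4: np.mean([(env.pause(.03),env.sense()["wrist_force"])[1] for _ in range(n)],0)
b=np.load("base.npy"); z=.147; x=.0015
while z>.126:
    z-=.002 if z>.1385 else .0005
    env.movel([*(BAR+x*PX),z],RP,rate=.03); F=f()-b
    print(round(z*1000,1),np.round([F[:2]@PX,F[2]],1),round(env.sense()["ee_pos"][2]*1000,1))
    if z<.140 and F[2]>2.3: print("carried"); break
    if abs(F[:2]@PX)>9: print("STOP"); break
env.pause(.5); F=f(10)-b; print("settled",F, env.sense()["t"])
p,W,H=cloud("side")
cv2.imwrite("pics/s6.png",cv2.resize(p[150:290,260:460],(800,560),interpolation=2)[:,:,::-1])
E
```

```text
145.0 [-2.6 -2.5] 145.0
143.0 [-2.4 -1.5] 143.0
141.0 [-1.  -3.7] 140.8
139.0 [ 0.  -0.7] 139.7
137.0 [ 0.4 -0. ] 137.0
136.5 [0.1 0. ] 136.5
136.0 [0.4 0.1] 136.0
135.5 [ 0.5 -0.3] 135.5
135.0 [ 0.3 -0. ] 135.0
134.5 [ 0.6 -0.1] 134.5
134.0 [0.4 0. ] 134.0
133.5 [0.5 0.3] 133.5
133.0 [0.4 1.8] 133.2
132.5 [-0.4  4.4] 132.8
carried
settled [-0.42903338 -0.11129682  5.6534483 ] 27.3083
```

View pics/s6.png

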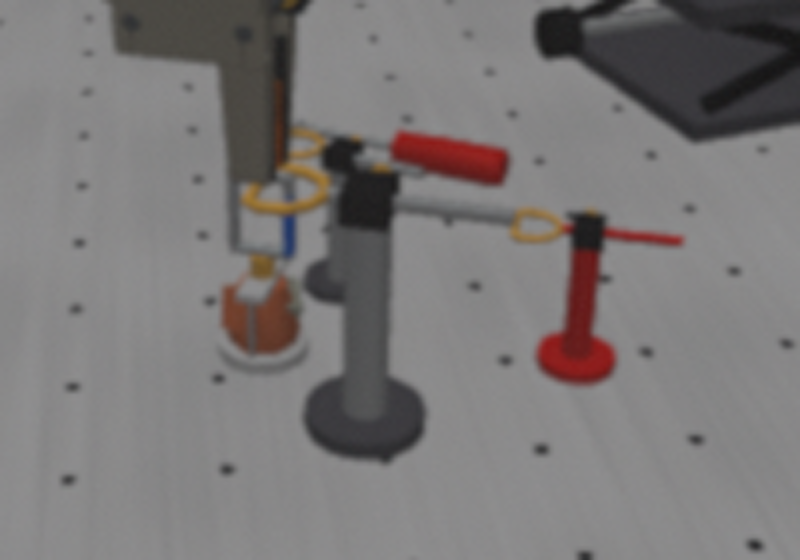

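The gate is shut again (blue, vertical at (290,215)) and the crown bears on the bar, with 5.7 N on it. I'll ease that to about the hanger's own weight, release and retreat upward.

```bash
python3 - <<'E'
from h import *
f=lambda n=6: np.mean([(env.pause(.03),env.sense()["wrist_force"])[1] for _ in range(n)],0)
b=np.load("base.npy"); z=.1325
for _ in range(5):
    z+=.0002; env.movel([*(BAR+.0015*PX),z],RP,rate=.02); env.pause(.2); F=f()-b; print(z,np.round(F,1))
    if F[2]<3.2: break
effector.release(); env.pause(.4)
e=env.sense()["ee_pos"]; env.movel([*e[:2],.26],rate=.1); env.pause(1.)
s=env.sense(); print(s["ee_pos"],s["gripper_width"],s["wrist_force"],s["t"])
p,W,H=cloud("side")
cv2.imwrite("pics/s7.png",cv2.resize(p[150:290,260:460],(800,560),interpolation=2)[:,:,::-1])
for n in("crown","nose","hanger"): print(n,[(np.round(r["at"],4),round(r["score"],2)) for r in tip_of("side",n)[:2]])
E
```

```text
0.1327 [ 0.4 -0.2  5.8]
0.13290000000000002 [ 0.9 -0.4  3.8]
0.13310000000000002 [ 0.9 -0.5  3. ]
[ 0.63678314 -0.0251765   0.25999362] 0.09222702467097572 [ 0.97037761 -0.79655315  0.62743749] 33.3333
crown [(array([ 0.6369, -0.0257,  0.1254]), 0.84)]
nose []
hanger [(array([ 0.6348, -0.0199,  0.0321]), 0.86)]
```

View pics/s7.png

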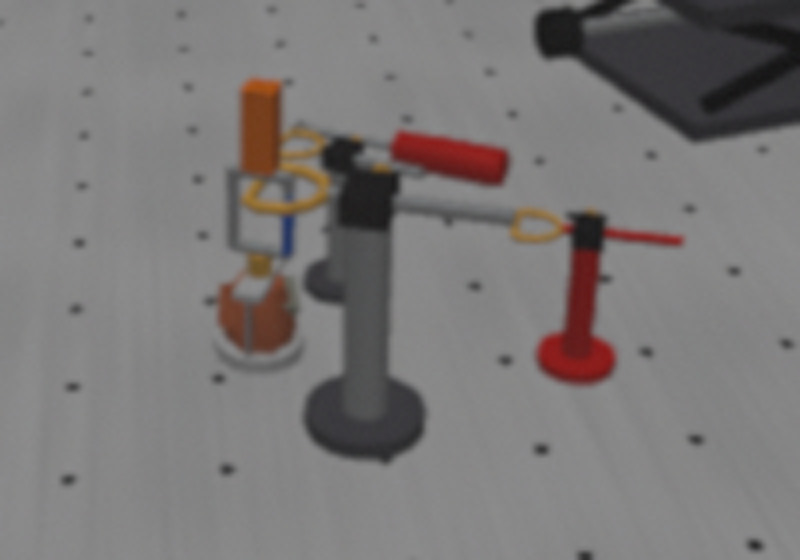

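It hangs upright on the bar with the gate shut, released. I'll check that it is still with a pair of frames, then hand in.

```bash
python3 - <<'E'
from h import *
env.pause(2); a=[]
for _ in range(5):
    p,W,H=cloud("side"); k=near(W,.635,-.023,.04,.1,.2)&(H[...,0]<13)&(H[...,1]>150); a.append(W[k].mean(0).round(4)); env.pause(.13)
print(a)
if np.ptp([q[0] for q in a])<.003: print(workorder.finish_job(), env.sense()["t"])
E
```

```text
[array([ 0.6361, -0.0326,  0.1561]), array([ 0.6361, -0.0325,  0.1559]), array([ 0.636 , -0.0324,  0.1562]), array([ 0.6361, -0.0325,  0.156 ]), array([ 0.6361, -0.0325,  0.1558])]
the job is handed in; nothing more can be done
the job is handed in; nothing more can be done
```

The job is handed in: the hanger hangs still and upright on the large grey post's eye, gate shut and released, with forces peaking near 6 N and no contact with the bystanders, though the judge's verdict was not shown.

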